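# Reset the soldering station through its recessed well

### The job

A tin has been parked on one of the two soldering stations, over the round well that holds its reset key. With closed fingertips push the tin along the deck until it is completely clear of the well, without lifting it or tipping it, then reach a fingertip down into the well, gently press the sunken key all the way down, keep it down for two seconds and let it come up again. Leave the tin standing on the deck, leave the other station's key alone, and do not disturb the other things.

Things in the scene. Friction and masses are not known exactly. Their poses are not given: they have to be found in the camera images.
- station: The station to reset. Grey fixed box 140 (x) x 240 (y) x 60 mm high; flat deck 60 mm above the bench, edged by a lip 4 wide, 6 high. Origin: centre of underside; x away from the robot, y along its length, z up; turned up to 0.25 rad. Round well 44 mm across in the deck at x 0, y -45 mm, under the tin at the start; the +y half of the deck is free but for a pot in the corner.
- station_well (a point): Centre of the mouth of the round well, level with the deck (60 mm above the bench). Straight below, the flat top of the reset key is 20 mm under this point. Axes as the station's.
- reset_key (a joint): The reset key: round plain white key, 28 mm across, centred in the round well (44 mm across), top 20 mm below the deck. Value is how far it is pushed down, in m: 0 up, 0.006 at its stop. A spring of about 1.5 N at the start and 5 N at the stop raises it again.
- tin: Round flat metal tin, 64 mm across the top (62 mm lower down), 30 mm tall, 60 to 120 g, loose, standing on the station's deck over the round well (up to 10 mm off-centre). Origin: centre of its underside; z up.
- other_station: The neighbouring station, to leave alone. Grey fixed box 140 (x) x 240 (y) x 60 mm high; flat deck 60 mm above the bench, edged by a lip 4 wide, 6 high. Origin: centre of underside; x away from the robot, y along its length, z up; turned up to 0.25 rad. Square well 40 x 40 mm in its deck at x 0, y -45 mm. Which one stands left varies.
- other_key (a joint): Square white key, 26 mm wide, 20 mm down in the other station's square well; value in m pushed down, stop at 0.006. Leave it alone.
- tip_pot: Bystander: small white open pot, 22 mm across, 28 mm tall, standing on the station's deck in the corner at +x, +y (about x +44, y +100 mm in the station's frame). Origin: centre of its underside.
- tip_cleaner: Bystander: dark steel cup with brass filling, 60 mm across, 35 mm tall, standing on the other station's deck beside its square well. Origin: centre of its underside.
- flux_bottle: Bystander: small clear bottle, 36 mm across, 75 mm tall, standing on the bench nearer to the robot than the stations. Origin: centre of its underside.
- solder_reel: Bystander: black reel, 56 mm across, 41 mm tall, standing on end on the bench beyond the stations. Origin: centre of its underside.
- driver: Bystander: screwdriver lying on the bench on the robot's side of the stations, 170 mm long, about 30 mm high. Origin: under its middle.
- board: Bystander: blue circuit board 130 x 180 mm on short feet, top about 16 mm above the bench, beyond the stations.
- parts_tray: Bystander: grey tray with four compartments, 100 x 140 x 25 mm, beyond the stations.
Things that resemble listed ones, but are neither listed nor needed, are in the scene too. Leave any blue or pink look-alike of the tin alone.

How it is judged:
By the outcome, as a careful person would: the job done as asked, in the order asked, and still so for the second after the job is handed in, with the robot touching nothing.
It also fails if it takes over 56 s, if anything falls off the work surface, if the arm or the gripper's body presses on something with over 40 N, if the wrist force passes 120 N, or if a joint passes its speed limit or range.

### The arm

A 6-joint arm with a two-finger parallel gripper is mounted at the origin on the work surface. World frame = base frame: x ahead of the robot, y to its left, z up, the work surface at z = 0. Lengths are in m, angles in rad, forces in N, time in s.
With the tool pointing down it reaches from about 0.35 to 0.775 m from the base axis. Payload 5.5 kg.
Tool frame: the origin (TCP) lies at the very end of the fingers, on their centre line; the grasp point (between the pads) lies 19 mm behind it; z points along the fingers, y is the line along which they close (so a half turn about z gives the same grasp; the last joint's range is limited). The gripper opens to 85 mm and grips with 20 to 120 N. Pads are 22 mm wide; open, the fingers measure 114 mm over their backs; the gripper's body (76 mm by 85 mm) begins 54 mm behind the grasp point. The pads swing forward as they close: fully open they stand 13 mm farther back than shut.
Start: joints at [-1.477, 0.313, 0.046, 1.304, 0, 1.431], TCP at [0.133, -0.559, 0.231] pointing down, gripper open.
Joint ranges: [-2.76, 2.76], [-0.86, 1.69], [-1.03, 1.26], [-2.2, 2.34], [-1.47, 1.5], [-3.14, 3.14]. Speed limits (rad/s): [2.57, 2.57, 3.14, 3.14, 3.14, 3.14].

### API

Orientations are given as a unit quaternion [w, x, y, z].
In Python, from workcell import env, fingers, get_state, vision gives the robot as it stands. Calls block until the motion is done:
- env.move_ptp(position, orientation): joint-space move of the TCP to a pose.
- env.move_l(position, rotation=None, max_speed=0.15, guard=None): straight line of the TCP; rotation=None keeps the orientation; max_speed is the mean speed in m/s. With guard (N) it stops when the force on the tool has changed by that much, and returns True; else False.
- env.movej(angles): joint-space move.
- fingers.move_gripper(opening, newtons=None): opening from 0.0 (shut) to 1.0 (fully open); newtons is the grip in N (None keeps the last); returns when the fingers have stopped.
- env.hold(seconds).
- env.inverse_kinematics(position, orientation): joint angles nearest the present ones, or None.
- get_state(): the state.
- vision.read_camera(name): name is "side" or "top" or "wrist"; returns a dict with "color" (420x560x3 uint8, red, green, blue), "depth" (420x560 float32, m along the optical axis (not along the pixel's ray), 0 where there is no reading), "fx", "fy", "cx", "cy" (pixels), "eye" and "rotation" of the camera in the world. Camera axes: x right, y down, z forward; pixel columns grow to the right and rows downward; lengths in m; the calibration is good to about 2 mm. The wrist camera is an equidistant fisheye: a pixel r from the principal point sees the ray r / f radians off the axis. A picture is of the moment at which its call begins.
A pose or a line that the arm cannot do raises env.PlanningError and nothing moves.
- env.job_done(): hands the job in, once; it reports no verdict.
The state is a dict: "clock": time; "joint_positions": joint angles; "qvel": joint speeds; "tau": joint torques, N m; "position": TCP position; "tcp_rot": TCP orientation; "wrist_force": force on the tool from outside, world axes, zero at the start; "ft_torque": the same for the moment, N m; "gripper_width": opening from 0.0 (shut) to 1.0 (fully open).
Only numpy, scipy, OpenCV 4.12 (cv2) and the standard library are available. Lean on these libraries where they do the work, as an engineer would, in place of code of your own. Each camera call takes 0.05 s, during which the arm holds its last target. There are 200 camera calls.

## Working session

There is one attempt and no reset: what is moved stays moved. The work goes in short steps, each a Python script; the robot and the scene stay as the last script left them, time stands still between calls to the robot, and variables do not carry over. Pictures are saved under pics/ and viewed, on a budget of 10 in all, crops included, one or two more only if the job needs it, and the job is handed in when it is done.

```bash
ls; mkdir -p pics; python3 - <<'E'
from workcell import env, fingers, get_state, vision
import cv2,numpy as np,pickle
for n in ("top","side"):
    r=vision.read_camera(n); pickle.dump(r,open(n+'.pkl','wb'))
    cv2.imwrite(f'pics/{n}0.png',r['color'][:,:,::-1])
    print(n,r['eye'],r['rotation'],r['fx'],r['cx'],r['cy'])
print(get_state()['clock'],get_state()['tcp_rot'])
E
```

```text
pics
top [ 0.44167589 -0.03058223  1.02690082] [ 0.04206933 -0.69954474  0.71197534 -0.04425432] 512.4530703197536 286.59974367164324 205.07807790216188
side [ 0.21158073 -0.53575956  0.68864414] [-0.35243577  0.88871081 -0.2685709   0.11769367] 468.1197701845763 279.11586066843597 206.0101980409382
0.1 [-8.04388561e-04  9.93174665e-01  1.16633770e-01  3.87176545e-05]
```

View pics/top0.png

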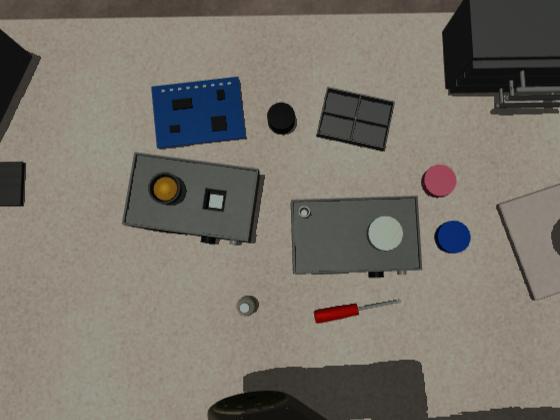

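View pics/side0.png

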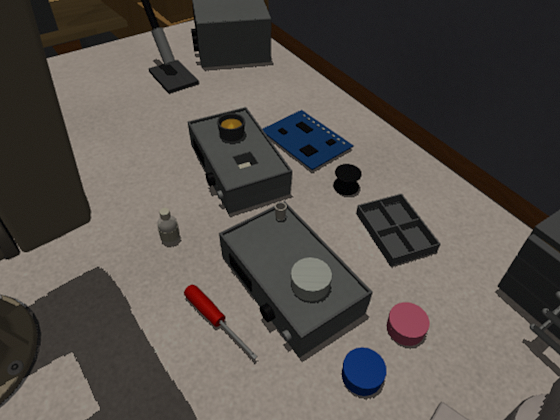

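The station is the box at top (292–420, 196–273), with the pot at (304,212). Tin candidates in the top view are the white one at (386,234) on the station, the pink one at (440,181) and the blue one at (453,237) on the bench. I choose the white one on the deck. The other station, at (195,197), has the square well and the brass cup.

```bash
cat > h.py <<'E'
import cv2,numpy as np,pickle
from scipy.spatial.transform import Rotation as R
def rot(r):
    q=np.asarray(r['rotation']); return R.from_quat(q,scalar_first=True).as_matrix() if q.size==4 else q
def cloud(r):
    v,u=np.mgrid[:420,:560]; d=r['depth']
    return np.stack([(u-r['cx'])/r['fx']*d,(v-r['cy'])/r['fy']*d,d],-1)@rot(r).T+r['eye']
def cast(r,u,v,z):
    u=np.asarray(u,float);v=np.asarray(v,float)
    D=np.stack([(u-r['cx'])/r['fx'],(v-r['cy'])/r['fy'],np.ones_like(u)],-1)@rot(r).T
    return r['eye']+D*((z-r['eye'][2])/D[...,2])[...,None]
def tin(r,box,z=.09):
    c=r['color'].astype(int); m=np.zeros((420,560),np.uint8); u0,v0,u1,v1=box
    P=cloud(r)
    m[v0:v1,u0:u1]=((abs(P[...,2]-z)<.008))[v0:v1,u0:u1]*255
    cs=max(cv2.findContours(m,0,1)[0],key=cv2.contourArea)[:,0]
    w=cast(r,cs[:,0],cs[:,1],z)[:,:2].astype(np.float32)*1000
    (x,y),rad=cv2.minEnclosingCircle(w); M=cv2.moments(w.reshape(-1,1,2))
    return np.array([M['m10']/M['m00'],M['m01']/M['m00']])/1000,np.sqrt(M['m00']/np.pi),rad
E
python3 - <<'E'
from h import *
r=pickle.load(open('top.pkl','rb')); P=cloud(r)
print('z deck',np.median(P[240:260,310:350,2]),'tin',np.median(P[229:239,381:391,2]),'bench',np.median(P[285:295,300:400,2]))
m=(abs(P[...,2]-.063)<.012); m[:, :280]=0; m[:,430:]=0; m[:185]=0; m[285:]=0
# include tin/pot region: outline by min area rect
m|=((P[...,2]>.05)&(P[...,2]<.1)&(np.indices(m.shape)[1]>285)&(np.indices(m.shape)[1]<425)&(np.indices(m.shape)[0]>190)&(np.indices(m.shape)[0]<280))
c=max(cv2.findContours(m.astype(np.uint8),0,1)[0],key=cv2.contourArea)[:,0]
rc=cv2.minAreaRect(c.astype(np.float32)); bp=cv2.boxPoints(rc); 
# lip top at 0.066
w=cast(r,bp[:,0],bp[:,1],.066); print(rc,w)
q=cv2.minAreaRect(cast(r,c[:,0],c[:,1],.066)[:,:2].astype(np.float32)*1000);print(q)
print('tin top',tin(r,(360,205,415,262)))
s=pickle.load(open('side.pkl','rb')); print('tin side',tin(s,(280,245,345,310)))
hh=cv2.resize(r['color'][185:285,280:430,::-1],None,fx=4,fy=4); cv2.imwrite('pics/crop1.png',hh)
E
```

```text
z deck 0.05996242053935891 tin 0.08970480180003554 bench -0.00015740571673716897
((355.9264831542969, 235.10995483398438), (75.13367462158203, 128.6775665283203), 88.23760986328125) [[ 0.57003914 -0.04210079  0.066     ]
 [ 0.57334567 -0.28587198  0.066     ]
 [ 0.4322476  -0.28322287  0.066     ]
 [ 0.4292017  -0.04376801  0.066     ]]
((501.20758056640625, -163.02432250976562), (140.93063354492188, 240.10096740722656), 0.777157723903656)
tin top (array([ 0.5014684 , -0.21338683]), np.float64(31.074114121460745), 32.26454162597656)
tin side (array([ 0.49986473, -0.21965357]), np.float64(32.26934077213449), 34.40137481689453)
```

View pics/crop1.png

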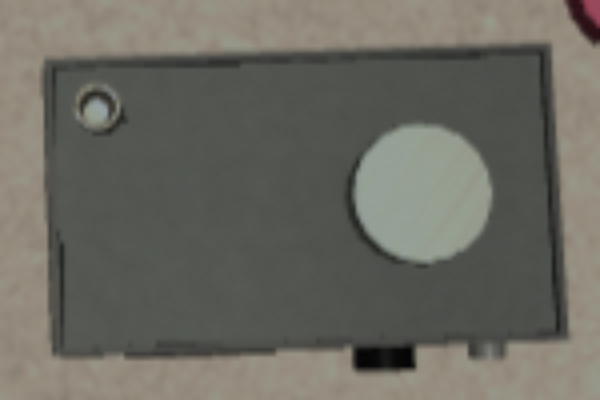

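```bash
cat >> h.py <<'E'
from workcell import env, fingers, get_state, vision
TH=.0136; C=np.array([.5012,-.163])
Rm=np.array([[np.cos(TH),-np.sin(TH)],[np.sin(TH),np.cos(TH)]])
def W(x,y,z): return np.r_[C+Rm@[x,y],z]
def S(p): return Rm.T@(np.asarray(p)[:2]-C)
def quat(s):
    a=(s*np.pi/2+TH)/2; return np.array([0,np.cos(a),np.sin(a),0])
def st(): 
    s=get_state(); print('t',round(s['clock'],2),'p',np.round(s['position'],4),'S',np.round(S(s['position']),4),'F',np.round(s['wrist_force'],2),'g',round(s['gripper_width'],3))
def snap(n,f):
    r=vision.read_camera(n); pickle.dump(r,open(f+'.pkl','wb')); cv2.imwrite(f'pics/{f}.png',r['color'][:,:,::-1]); return r
E
python3 - <<'E'
from h import *
fingers.move_gripper(0.0)
p=W(0,-.1025,.13); b=None
for s in (1,-1):
    q=env.inverse_kinematics(p,quat(s)); print(s,q)
    if q is not None and (b is None or abs(q[5])<abs(b[1][5])): b=(s,q)
print(b[0]); open('sgn','w').write(str(b[0]))
env.move_ptp(p,quat(b[0])); st()
snap('wrist','w1'); snap('side','s1')
E
```

```text
1 [-0.62719721  0.34948434 -0.15602681  1.06528517  0.          0.92999912]
-1 [-0.62719721  0.34948434 -0.15602681  1.06528517  0.         -2.21159353]
1
t 2.62 p [ 0.5024 -0.2666  0.1303] S [-0.0002 -0.1036] F [-0.07  0.24  0.01] g 0.005
```

View pics/w1.png

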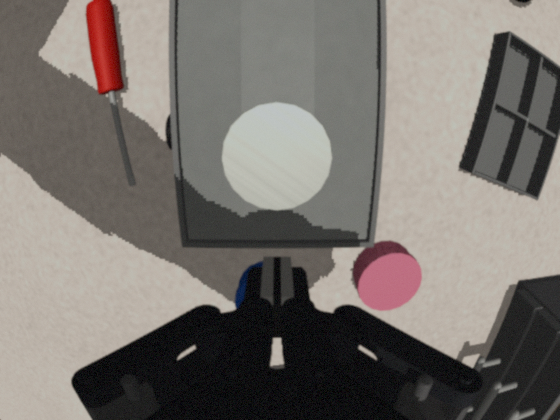

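View pics/s1.png

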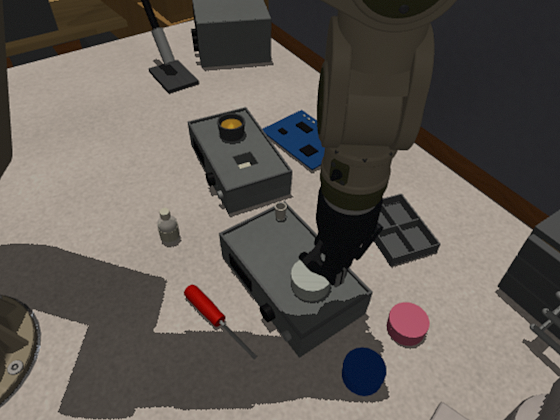

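The wrist view shows the tin (277,156) centred on the line of the fingers (277,265). The gap between the tin and the near lip (y≈240) is free. I'll check the tin's position from this view, then descend and push partway.

```bash
cat >> h.py <<'E'
def wcast(r,u,v,z):
    a=np.asarray(u,float)-r['cx'];b=np.asarray(v,float)-r['cy'];t=np.hypot(a,b)/r['fx'];k=np.sin(t)/np.maximum(np.hypot(a,b),1e-9)
    D=np.stack([a*k,b*k,np.cos(t)],-1)@rot(r).T
    return r['eye']+D*((z-r['eye'][2])/D[...,2])[...,None]
def wtin(r,box,z=.09,thr=115):
    c=r['color']; u0,v0,u1,v1=box; m=np.zeros((420,560),np.uint8)
    m[v0:v1,u0:u1]=(c.min(-1)[v0:v1,u0:u1]>thr)
    k=cv2.convexHull(max(cv2.findContours(m,0,1)[0],key=cv2.contourArea))[:,0]
    w=wcast(r,k[:,0],k[:,1],z)[:,:2].astype(np.float32)*1000; M=cv2.moments(w.reshape(-1,1,2))
    return S([M['m10']/M['m00']/1000,M['m01']/M['m00']/1000]),np.sqrt(M['m00']/np.pi)
E
python3 - <<'E'
from h import *
r=pickle.load(open('w1.pkl','rb')); t,rad=wtin(r,(200,80,350,230)); print('tin S',t,rad)
print('lip corner/inner', [np.round(S(wcast(r,u,v,.066)),4) for u,v in ((182,246),(370,246),(182,100),(380,100))])
ok=abs(t[0])<.008 and -.062<t[1]<-.045 and abs(rad-32)<2.5
if ok:
    print('g',env.move_l(W(t[0],-.1025,.069),max_speed=.06,guard=4)); st()
    print('g',env.move_l(W(t[0],-.055,.069),max_speed=.03,guard=6)); st()
    print(wtin(snap('wrist','w2'),(150,60,400,260)))
E
```

```text
tin S [ 0.00262634 -0.04748813] 45.320170877325864
lip corner/inner [array([-0.0701, -0.1207]), array([ 0.0669, -0.1212]), array([-0.0616, -0.0179]), array([ 0.0659, -0.0179])]
```

The mask leaked onto the sunlit deck, but the lip corner agrees with the frame to about 1 mm. I'll raise the threshold.

```bash
python3 - <<'E'
from h import *
r=pickle.load(open('w1.pkl','rb')); c=r['color'].min(-1); print(c[156,277],c[60,277],c[60,220],c[190,265])
thr=(int(c[190,265])+int(c[60,277]))//2; open('thr','w').write(str(thr))
t,rad=wtin(r,(200,80,350,230),thr=thr); print(thr,'tin S',t,rad)
ok=abs(t[0])<.008 and -.062<t[1]<-.043 and abs(rad-32)<2.5
if ok:
    print('g',env.move_l(W(t[0],-.1025,.069),max_speed=.06,guard=4)); st()
    print('g',env.move_l(W(t[0],-.055,.069),max_speed=.03,guard=6)); st()
    print(wtin(snap('wrist','w2'),(150,60,400,260),thr=thr))
E
```

```text
185 126 117 178
152 tin S [-0.00110418 -0.05235113] 31.327773898637457
g False
t 3.89 p [ 0.5018 -0.2657  0.0694] S [-0.0008 -0.1027] F [-0.81 -0.76 -0.51] g -0.001
g False
t 5.62 p [ 0.5008 -0.218   0.0689] S [-0.0012 -0.055 ] F [0.92 0.87 0.37] g -0.0
(array([-0.00125595, -0.00995689]), np.float64(30.282563642362497))
```

```bash
ls pics
```

```text
crop1.png
s1.png
side0.png
top0.png
w1.png
w2.png
```

The tin follows straight, with x unchanged and y −52 → −10 mm. I'll continue the push to about +35 mm, back off and look.

```bash
python3 - <<'E'
from h import *
t,_=wtin(pickle.load(open('w2.pkl','rb')),(150,60,400,260),thr=152)
print('g',env.move_l(W(t[0],-.009,.069),max_speed=.03,guard=6)); st()
env.move_l(W(t[0],-.030,.069),max_speed=.05)
env.move_l(W(0,-.1,.14),max_speed=.15); st()
r=snap('wrist','w3'); print(wtin(r,(150,0,400,230),thr=152))
E
```

```text
g False
t 7.36 p [ 0.5001 -0.1721  0.069 ] S [-0.0012 -0.0091] F [-0.02 -0.11 -0.62] g 0.002
t 8.74 p [ 0.5021 -0.2623  0.1393] S [-0.0005 -0.0993] F [-0.94  0.15  0.08] g 0.004
(array([-0.00122707,  0.02696322]), np.float64(27.14747578597187))
```

View pics/w3.png

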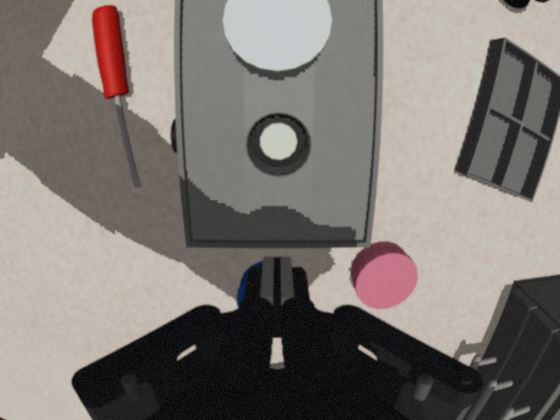

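The tin stands at (277,20) on the deck, clear of the well, whose mouth is at (278,144). The white key is visible at (278,141). I'll measure the well and key by ray, then press with force monitoring.

```bash
python3 - <<'E'
from h import *
r=pickle.load(open('w3.pkl','rb')); c=r['color'].min(-1)
print(wtin(r,(235,100,325,185),z=.04,thr=152))
r2=dict(r); r2['color']=255-r['color']
k=r['color'].max(-1); m=np.zeros_like(k); m[105:183,238:320]=(k[105:183,238:320]<75)
h=cv2.convexHull(max(cv2.findContours(m,0,1)[0],key=cv2.contourArea))[:,0]
w=wcast(r,h[:,0],h[:,1],.06)[:,:2].astype(np.float32)*1000; M=cv2.moments(w.reshape(-1,1,2))
print('well',S([M['m10']/M['m00']/1000,M['m01']/M['m00']/1000]),np.sqrt(M['m00']/np.pi), h.min(0),h.max(0))
E
```

```text
(array([-0.00035261, -0.04648365]), np.float64(13.157441537976778))
well [-0.00038562 -0.04625341] 21.54855052416214 [247 113] [309 175]
```

```bash
python3 - <<'E'
from h import *
x,y=-.0003,-.0458
env.move_l(W(x,y,.09),max_speed=.15); env.hold(.3); st()
print('g',env.move_l(W(x,y,.046),max_speed=.05,guard=4)); env.hold(.3); st()
f0=get_state()['wrist_force'][2]
print('g',env.move_l(W(x,y,.030),max_speed=.01,guard=7)); st()
for i in range(6):
    env.hold(.5); s=get_state(); print(round(s['clock'],2),np.round(s['position'],4),np.round(s['wrist_force']-[0,0,f0],2))
E
```

```text
t 9.73 p [ 0.5019 -0.2096  0.0906] S [ 0.0001 -0.0466] F [-0.45 -0.31  0.4 ] g -0.001
g False
t 11.07 p [ 0.5017 -0.2089  0.0463] S [-0.0001 -0.0459] F [-0.26 -0.54 -0.38] g 0.0
g True
t 12.21 p [ 0.5015 -0.2088  0.0341] S [-0.0003 -0.0458] F [-1.77  0.08  4.55] g -0.004
12.71 [ 0.5015 -0.2088  0.0341] [-0.6   0.1   4.99]
13.21 [ 0.5015 -0.2088  0.0341] [-1.36 -0.23  5.16]
13.71 [ 0.5015 -0.2088  0.0341] [-1.16 -0.09  6.47]
14.21 [ 0.5016 -0.2088  0.0341] [-1.19  0.15  5.76]
14.71 [ 0.5015 -0.2088  0.0341] [0.01 0.45 5.41]
15.21 [ 0.5015 -0.2088  0.0341] [-0.33  0.57  5.81]
```

At z = 34.1 mm and about 5.5 N the key is at its stop or a hair short of it. I'll lean in slightly to be certain, and hold again without releasing.

```bash
python3 - <<'E'
from h import *
print('g',env.move_l(W(-.0003,-.0458,.0328),max_speed=.005,guard=6)); st()
for i in range(5): env.hold(.5); st()
env.move_l(W(-.0003,-.0458,.075),max_speed=.04); env.move_l(W(-.0003,-.1,.16),max_speed=.15); env.hold(.4); st()
r=snap('wrist','w4'); print(wtin(r,(235,100,325,190),z=.04,thr=152))
env.move_ptp(np.array([.25,-.45,.25]),quat(1)); st()
r=snap('top','t4'); t,a,b=tin(r,(300,190,420,262)); print('tin',S(t),a,b); snap('side','s4')
im=np.hstack([cv2.imread('pics/w4.png')[:300,120:440],cv2.imread('pics/t4.png')[60:360,120:560]]); cv2.imwrite('pics/f4.png',im)
E
```

```text
g True
t 15.42 p [ 0.5015 -0.2088  0.0341] S [-0.0003 -0.0458] F [-0.35  0.65  5.19] g 0.001
t 15.92 p [ 0.5015 -0.2088  0.0341] S [-0.0003 -0.0458] F [ 0.08 -0.5   4.25] g 0.002
t 16.42 p [ 0.5016 -0.2088  0.0341] S [-0.0003 -0.0458] F [-0.81  0.29  5.31] g 0.004
t 16.92 p [ 0.5016 -0.2088  0.0341] S [-0.0003 -0.0458] F [-0.85  0.86  4.33] g 0.001
t 17.42 p [ 0.5015 -0.2088  0.0341] S [-0.0003 -0.0458] F [-2.09 -0.28  5.13] g 0.002
t 17.92 p [ 0.5015 -0.2088  0.0341] S [-0.0003 -0.0458] F [-0.42 -0.87  5.  ] g 0.0
t 20.32 p [ 0.5022 -0.2627  0.1597] S [-0.0004 -0.0997] F [-0.15  0.19  0.68] g 0.002
(array([-0.00035141, -0.04649636]), np.float64(13.156260626864697))
t 21.62 p [ 0.2506 -0.4495  0.2497] S [-0.2545 -0.2831] F [0.1  0.23 0.23] g -0.0
tin [-0.00062437  0.03567807] 31.03941562882131 31.85578155517578
```

View pics/f4.png

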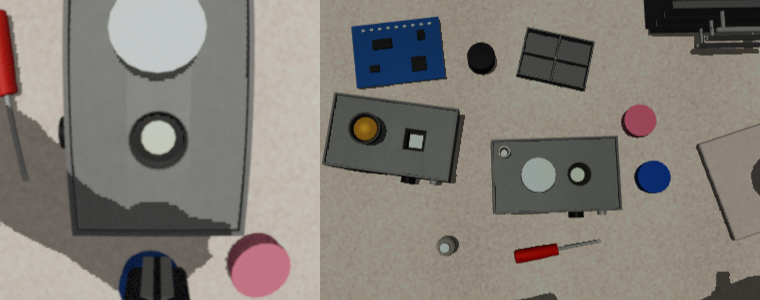

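```bash
python3 - <<'E'
from h import *
a=pickle.load(open('top.pkl','rb')); b=pickle.load(open('t4.pkl','rb'))
d=(abs(cloud(a)[...,2]-cloud(b)[...,2])>.012)&(a['depth']>0)&(b['depth']>0); d[330:]=0
n,_,s,_=cv2.connectedComponentsWithStats(d.astype(np.uint8)); print([list(q) for q in s[1:] if q[4]>25])
env.job_done(); st()
E
```

```text
[[np.int32(367), np.int32(216), np.int32(36), np.int32(35), np.int32(955)], [np.int32(321), np.int32(218), np.int32(35), np.int32(35), np.int32(952)]]
the job is handed in; nothing more can be done
the job is handed in; nothing more can be done
```

The tin is off the well, the reset key has been pressed and released, and the job is handed in. The last clock reading before hand-in was 21.6 s of the 56 s allowed.

- **Tin:** I pushed it with closed fingertips about 88 mm along the deck. It now stands upright at station (−1, +36) mm, and its near edge is about 27 mm clear of the well.
- **Key:** I pressed it down to z = 34.1 mm, which is 5.9 mm of its 6 mm travel, give or take 0.1 mm. It stayed down for about 5.7 s with about 5 N on it. I then released it, and the view afterwards shows it back up, the same size and place as before the press.
- **Other things:** comparing depth from the top camera before and after, the only changes are the tin's old and new places. The arm was clear of everything at hand-in.

**Checks that failed or disagreed:**
- The first wrist-camera estimate of the tin leaked onto the sunlit deck. My size check rejected it, and I fixed the threshold before moving.
- One estimate after the push (+27 mm) was wrong because the tin was cut off by the picture edge. The final top view gave +36 mm.
- I leaned in once more to make sure of the stop. The 6 N guard stopped that move almost at once with z unchanged, which suggests the hard stop. The steady force of about 5 N only equals the spring's own force at the stop, so that reading alone does not prove it.

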